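# Pin the gate of a cassette rack

### The arm

A 6-joint arm with a two-finger parallel gripper is mounted at the origin on the work surface. World frame = base frame: x ahead of the robot, y to its left, z up, the work surface at z = 0. Lengths are in m, angles in rad, forces in N, time in s.
With the tool pointing down it reaches from about 0.35 to 0.975 m from the base axis. Payload 4.9 kg.
Tool frame: the origin (TCP) lies midway between the tips of the shut fingers; the grasp point (between the pads) lies 19 mm behind it; z points along the fingers, y is the direction in which the jaws open and shut (so a half turn about z gives the same grasp; the last joint's range is limited). The gripper opens to 85 mm and grips with 20 to 120 N. Pads are 22 mm wide; open, the fingers measure 114 mm over their backs; the gripper's body (76 mm by 85 mm) begins 54 mm behind the grasp point. The pads swing forward as they close: fully open they stand 13 mm farther back than shut.
Start: joints at [-1.28, 0.053, 1.613, -0, 1.476, -0.119], TCP at [0.249, -0.573, 0.231] pointing down, gripper open.
Joint ranges: [-3.01, 3.01], [-1.01, 2.22], [0.06, 2.58], [-1.02, 4.17], [0.09, 2.62], [-3.14, 3.14]. Speed limits (rad/s): [2.57, 2.57, 3.14, 3.14, 3.14, 3.14].

### API

Orientations are given as [roll, pitch, yaw] about the fixed x, y, z axes, in that order (R = Rz(yaw) Ry(pitch) Rx(roll)).
In Python, from plant import get_obs, snapshot, sign_off, boxes_of, spot_point gives the robot as it stands.
- The arm moves only by the shell command python3 -m inch 'ROWS' [OPENING] [FORCE]. ROWS is JSON, a list of rows, each a list of 2 entries, a list of its own where there are three numbers: the shift along the tool's x, y, z in units of 300 mm (1.0 is 300 mm), then the turn, a rotation vector about the tool's x, y, z in units of 360 degrees (1.0 is 360 degrees). In form: [[[dx, dy, dz], [rx, ry, rz]], ...]. A call has 1 to 5 rows; each row is the pose to reach, as a shift and turn from the pose commanded when the call began, along the tool's axes at that moment, turning the shorter way round; what a row does not reach only later rows make up. A row lasts 1/10 s, in which the tool goes at most 50 mm and 8.59 degrees, less where a joint would pass 70% of its speed; a pose out of reach is approached as far as the arm can. A call with a number of a shift or a turn outside -1 to 1 is refused whole. A call with a gripper value outside its range is refused whole. OPENING is the gripper command: -1 is shut, 1 is fully open, values between are in proportion, set as the call begins (- or left out, the last holds). The fingers move at their own pace and stop on an object; FORCE is the grip in N (left out, the last holds). Time passes only in rows, so rows that repeat a pose let the fingers close. It gives the time, the measured TCP pose, the force and the opening at its end, in the units of the state.
- get_obs(): the state, without advancing time (a new reading comes with each control period).
- snapshot(name): name is "scene" or "top" or "wrist"; returns a dict with "image" (384x512x3 uint8, blue, green, red), "range_z" (384x512 float32, m along the optical axis (not along the pixel's ray), 0 where there is no reading), "camera_matrix" (3x3 intrinsics, pixels), "R" (3x3) and "t" (3): a world point X has camera coordinates R X + t. Camera axes: x right, y down, z forward; pixel columns grow to the right and rows downward; lengths in m; the calibration is good to about 2 mm. A picture is of the moment at which its call begins.
- sign_off(): hands the job in, once; it reports no verdict.
Trained networks look in a picture, given as the dict that the camera call returned (one of the last four; its "shot" number tells which), for a name from the list of things; names that differ only in an ending like _2 or _b are one class to them, and where a whole thing is asked for, a point or a joint stands for the part that bears it (a point fixed in the world has none). Each returns a list of dicts, best first, with "conf" (0 to 1); they miss things now and then, are a little off and sometimes report something else, mostly with a low value. They report only what shows in the picture. A call takes as long as a camera call. They do not tell look-alikes from the thing itself.
- boxes_of(picture, query): "bbox" ([centre column, centre row, width, height] in pixels, round what is visible of it).
- spot_point(picture, query): "point" ([row, column] in pixels: a listed point, or the origin of a listed thing).
The state is a dict: "time": time; "joints": joint angles; "joint_velocities": joint speeds; "effort": joint torques, N m; "tcp_pos": TCP position; "tool_rot": TCP orientation; "wrist_force": force on the tool from outside, world axes, zero at the start; "moment": the same for the moment, N m; "width": finger opening in m.
Only numpy, scipy, OpenCV 4.12 (cv2) and the standard library are available. Lean on these libraries where they do the work, as an engineer would, in place of code of your own. Each camera call takes 0.05 s, during which the arm holds its last target. There are 200 camera calls.

### The job

Slide the steel gate of the cassette rack along by its black knob until the eye at its end stands over the hinge post, then thread the red-handled hinge pin from the oak stand down through the eye and the hidden lower knuckle beneath it, feeling gently for the lower hole without forcing the pin against the post, until the pin's collar sits fully home on the eye, and let go. Leave the other things on the shelf as they are.

Things in the scene. Friction and masses are not known exactly. Their poses are not given: they have to be found in the camera images.
- rack: grey cassette rack, fixed, 225 x 250 mm in plan. Origin on the shelf surface, straight below the middle of the hinge post; z up; the gate slides along y (+y towards the post); +x points from the gate to the tray of filed cassettes (under 60 mm tall, from 51 mm off the gate's middle line). A white line on the base and on the post's near face marks y = 0.
- post: dark steel hinge post, fixed to the rack, same origin and axes: two cheeks 115 mm long in y, 50 mm apart over all, 60 mm tall, and an end block. Between them, hidden under the gate, lies the brass lower knuckle. It sits on a spring: it starts to sink at about 2 N and sinks 1 mm for each further 2 N, 8 mm at most, and springs back up. The pin must never press on post or knuckle with more than 20 N.
- knuckle_mid (a point): fixed point of the post at rack x = 0, y = 0, level with the top of the unpressed lower knuckle, 62 mm above the shelf. The knuckle is a plate 36 x 92 (y) x 18 mm with one upright through hole of 12.5 mm diameter, free below down to 17 mm above the shelf. The hole is at x = 0 but anywhere from y = -12 to +12 mm of this point, different every time and not reported; it does not shift.
- gate (a joint): position of the sliding gate along the rack's y, m: 0 with its eye over the white line (y = 0), negative when drawn back; range -0.050 to +0.022, no stop or catch at the right place, friction about 2 N. The gate is a steel strap 40 mm wide in x, underside 64 and top 72 mm above the shelf, reaching 62 mm past its eye in +y and 150 mm in -y.
- gate_eye (a point): centre of the mouth of the gate's eye (upper knuckle), a round steel boss of 34 mm diameter standing 10 mm proud of the strap, its rim 82 mm above the shelf; upright through hole of 12 mm diameter, 18 mm deep in all. The lower knuckle starts 2 mm below it.
- gate_knob (a point): top centre of the gate's black upright knob: a cylinder of 16 mm diameter standing 40 mm tall on the strap, its top 112 mm above the shelf, 105 mm from the eye in -y.
- pin: hinge pin, 0.1 kg, 84 mm long, upright in the stand at first. Origin at its lower tip's centre, z towards the handle. Steel shank 10 mm in diameter, 44 mm long, tapered to 7 mm over the last 4 mm; then a collar 24 mm in diameter (44 to 48 mm above the tip); then a red square handle 16 x 16 mm (48 to 84 mm), sides along x and y. Home in the hinge its tip is 38 mm above the shelf.
- stand: oak block 56 x 56 x 50 mm, fixed, with an upright hole in the middle of its top holding the pin. Origin at the centre of its underside.
- cassette: loose orange tissue cassette lying flat, 40 x 28 x 6 mm; bystander. Origin at the centre of its underside.
- cassette2: second loose orange cassette, the same; bystander.
- mould: small nickel-plated base mould, 37 x 25 x 10 mm, lying in the empty corner of the rack's tray; bystander. Origin at the centre of its underside.
- bottle: stubby brown glass reagent bottle with screw cap, 56 mm in diameter, 95 mm tall; bystander. Origin at the centre of its underside.
- bumper: grey rubber block bumper 50 x 50 x 30 mm; bystander. Origin at the centre of its underside.
Not all that is in view belongs to the job. What is meant by the pin is not purple or yellow, and is the smaller of those in its own colour.

How it is judged:
On the way, in this order (a step that is already met when the one before it is completed fails the run):
1. the gate's eye is over the hinge post, within 18 mm of the white line (value of joint gate between -0.018 and 0.018 m), for 0.1 s.
2. the pin, through the eye, has entered the lower knuckle's hole (z of pin in the frame of rack below 0.051 m and horizontal distance between pin and gate_eye below 0.006 m and y of pin in the frame of rack between -0.017 and 0.017 m), for 0.1 s.
At the end, for the whole second after the job is handed in: The pin stands upright (within 0.1 rad) through the gate's eye and the lower knuckle of the post, its collar down on the eye (within 3 mm), its tip within 5 mm of the eye's axis and within 16 mm of the white line; pin and gate are at rest and released (z of pin in the frame of rack below 0.041 m and horizontal distance between pin and gate_eye below 0.005 m and y of pin in the frame of rack between -0.016 and 0.016 m and angle between pin's own z axis and vertical below 0.1 rad and linear speed of pin below 0.01 m/s and velocity of joint gate between -0.005 and 0.005 m/s); the robot touches nothing.
It fails at once if the pin is pressed against the hinge post or its lower knuckle with more than 20 N (contact force between pin and post above 20 N).
It fails at once if a bystander (cassettes, mould, bottle, bumper) is shifted more than 25 mm (distance of any of cassette, cassette2, mould, bottle, bumper from where it was at the start of the episode above 0.025 m).
It fails at once if the bottle is tipped (angle between bottle's own z axis and vertical above 0.4 rad).
It also fails if it takes over 72 s, if anything falls off the work surface, if the arm or the gripper's body presses on something with over 40 N, if the wrist force passes 120 N, or if a joint passes its speed limit or range.

## Working session

There is one attempt and no reset: what is moved stays moved. The work goes in short steps, Python scripts to look and compute and a shell command to move; the robot and the scene stay as the last step left them, time stands still between calls to the robot, and variables do not carry over. Pictures are saved under pics/ and viewed, about 8 in all and at most 12, crops included, and the job is handed in when it is done.

```bash
mkdir -p pics; cat > h.py <<'E'
import numpy as np,cv2
from plant import *
def w(p,r,c,z=None):
    K=p["camera_matrix"];d=np.linalg.inv(K)@[c,r,1]
    R,t=np.array(p["R"]),np.array(p["t"])
    o=-R.T@t;v=R.T@d
    if z is not None: return o+v*(z-o[2])/v[2]
    k=p["range_z"][int(round(r)),int(round(c))]
    return o+v*k
def px(p,X):
    q=p["camera_matrix"]@(np.array(p["R"])@X+p["t"]);return q[:2]/q[2]
E
python3 - <<'E'
from h import *
np.set_printoptions(precision=4,suppress=True)
o=get_obs();print({k:o[k] for k in("time","tcp_pos","tool_rot","wrist_force","width")})
ims=[]
for n in("scene","top"):
    p=snapshot(n);ims.append(p["image"])
    for q in("gate_eye","gate_knob","pin","stand","rack","knuckle_mid","bottle"):
        for r in spot_point(p,q)[:3]:
            a,b=r["point"];print(n,q,round(r["conf"],2),np.round([a,b]),w(p,a,b))
    cv2.imwrite(f"pics/{n}.png",cv2.resize(p["image"],(800,600)))
E
```

```text
{'time': 0.0, 'tcp_pos': array([ 0.2488, -0.5726,  0.23  ]), 'tool_rot': array([-3.1395, -0.0002,  0.4098]), 'wrist_force': array([-0.0353, -0.7601, -1.0753]), 'width': 0.08541162004864156}
scene gate_eye 0.97 [198. 299.] [0.538  0.0916 0.0804]
scene gate_knob 0.96 [178. 276.] [ 0.3276 -0.0731 -0.0013]
scene gate_knob 0.49 [228. 303.] [0.5787 0.1271 0.0158]
scene gate_knob 0.19 [183. 251.] [ 0.4122 -0.1234  0.0035]
scene pin 0.66 [196. 220.] [ 0.5236 -0.1734 -0.0024]
scene pin 0.64 [182. 203.] [ 0.5222 -0.2394  0.0266]
scene pin 0.59 [180. 217.] [ 0.5319 -0.1782  0.0594]
scene stand 0.85 [183. 202.] [ 0.5229 -0.2436  0.0225]
scene rack 0.97 [232. 308.] [0.5836 0.1433 0.0133]
scene knuckle_mid 0.6 [211. 311.] [0.5631 0.1383 0.0689]
scene bottle 0.91 [233. 171.] [ 0.786  -0.1647  0.024 ]
top gate_eye 0.98 [210. 211.] [0.5495 0.093  0.0813]
top gate_knob 0.61 [226. 254.] [ 0.5109 -0.0029  0.1128]
top gate_knob 0.27 [161. 211.] [0.6797 0.1009 0.0151]
top pin 0.72 [263. 393.] [ 0.4317 -0.3318  0.0016]
top pin 0.61 [240. 364.] [ 0.4847 -0.2502  0.0537]
top pin 0.55 [225. 321.] [ 0.5229 -0.1643  0.0007]
top stand 0.67 [240. 361.] [ 0.4845 -0.2464  0.0479]
top rack 0.96 [214. 197.] [0.5431 0.1247 0.0717]
top knuckle_mid 0.61 [210. 189.] [0.55   0.1435 0.0716]
top bottle 0.81 [129. 323.] [ 0.7426 -0.1661  0.0697]
```

View pics/scene.png

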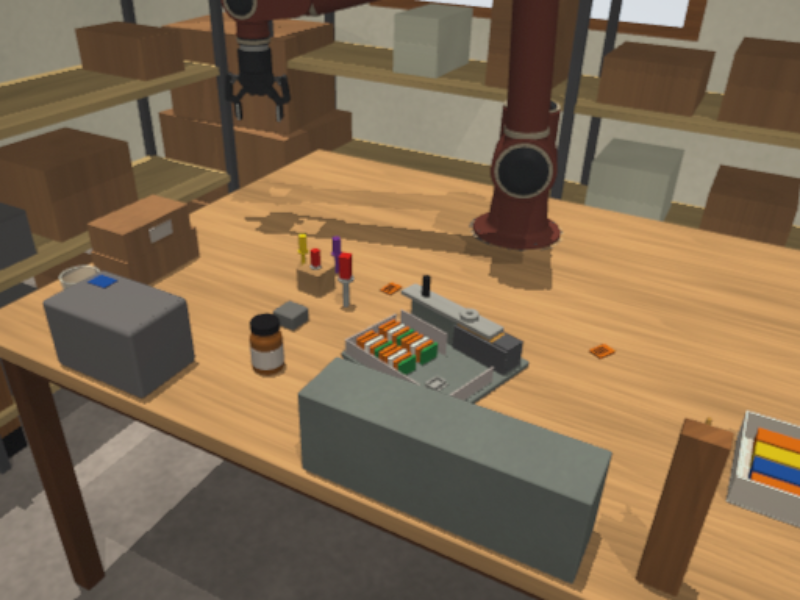

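View pics/top.png

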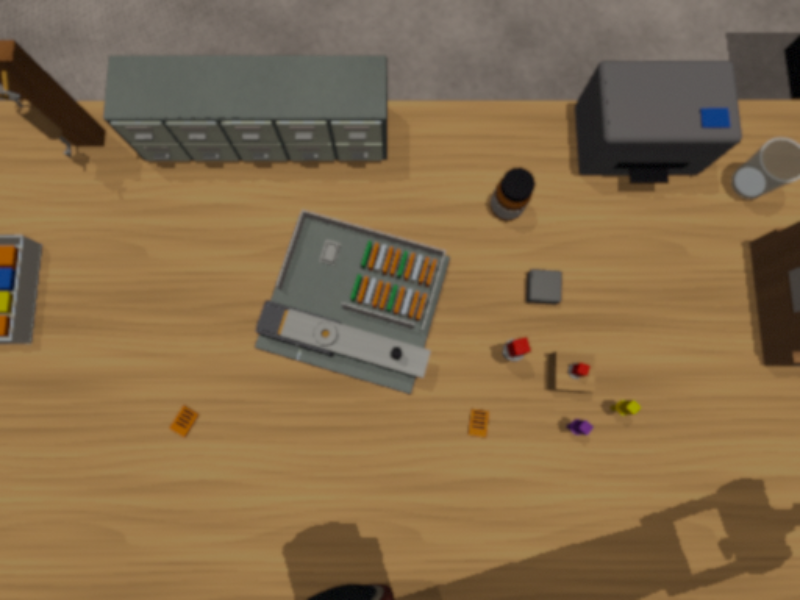

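The scene shows the small red pin in the oak stand (top view at about 580,370 of 800x600). A bigger red decoy stands at (515,350), with the purple and yellow ones next to the stand. The gate eye is at (325,333), the knob at (397,353), and the white line mark on the base at (298,353). I'll move past the stand first and look with the wrist camera.

```bash
python3 -m inch '[[[0.75,-0.485,0],[0,0,0]],[[0.75,-0.485,0],[0,0,0]],[[0.75,-0.485,0],[0,0,0]],[[0.75,-0.485,0],[0,0,0]],[[0.75,-0.485,0],[0,0,0]]]'
cat >> h.py <<'E'
np.set_printoptions(precision=4,suppress=True)
def st():
    o=get_obs();print("t %.2f"%o["time"],o["tcp_pos"],o["tool_rot"],"F",o["wrist_force"],"w %.4f"%o["width"]);return o
def to(X,yaw=None):
    "units to move for tool to reach world X (tool down)"
    from scipy.spatial.transform import Rotation as Ro
    o=get_obs();R=Ro.from_euler("xyz",o["tool_rot"])
    print("shift",R.inv().apply(np.array(X)-o["tcp_pos"])/.3,end=" ")
    if yaw is not None: print("turn",(R.inv()*Ro.from_euler("xyz",[np.pi,0,yaw])).as_rotvec()/2/np.pi,end="")
    print()
E
python3 - <<'E'
from h import *
st()
p=snapshot("wrist")
R,t=p["R"],p["t"];print("cam at",-R.T@t,"axis",R[2])
for q in("gate_eye","gate_knob","pin","stand"):
    for r in spot_point(p,q)[:4]:
        a,b=r["point"];print(q,round(r["conf"],2),np.round([a,b]),w(p,a,b))
cv2.imwrite("pics/w1.png",cv2.resize(p["image"],(800,600)))
E
```

```text
time: 1.3
tcp_pos: [0.3882, -0.3634, 0.2316]
tool_rot: [3.141, -0.0, 0.409]
wrist_force: [0.6, -0.9, 0.4]
width: 0.0855
t 1.30 [ 0.3882 -0.3634  0.2316] [ 3.1409 -0.0003  0.4092] F [ 0.5561 -0.8996  0.4099] w 0.0855
cam at [ 0.4503 -0.336   0.373 ] axis [-0.2445 -0.1067 -0.9638]
pin 0.91 [105. 243.] [ 0.4414 -0.3295  0.0834]
pin 0.75 [106. 179.] [ 0.4145 -0.2719  0.0483]
pin 0.71 [ 32. 204.] [ 0.4857 -0.2714  0.0531]
pin 0.38 [ 34. 207.] [ 0.4856 -0.2736  0.0484]
stand 0.61 [ 32. 207.] [ 0.4873 -0.2733  0.0491]
```

View pics/w1.png

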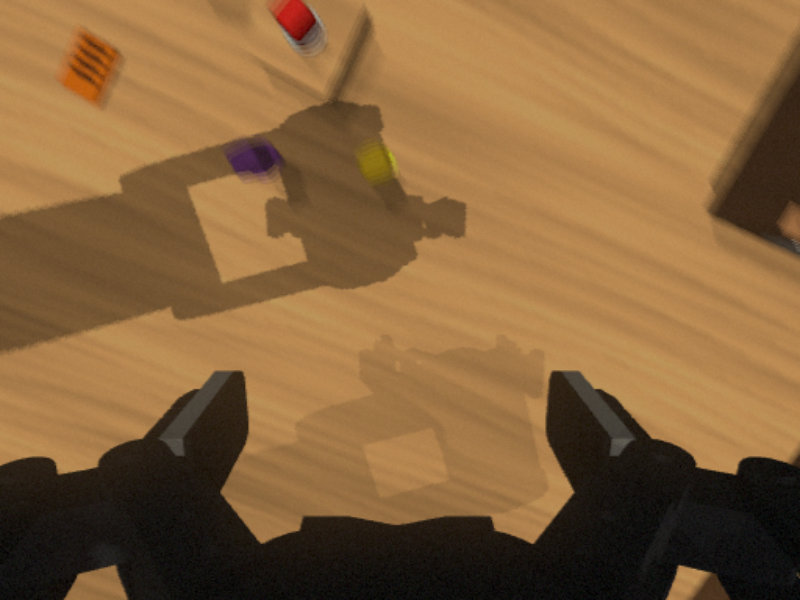

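The wrist view shows the decoys (purple at 255,158 and yellow at 378,163) and a red handle at the top edge (295,20). Motion blur is still visible. On to the rack, with the jaws turned along its y.

```bash
python3 -c "
from h import *
to([0.50,0.055,0.25],-0.38)"
```

```text
shift [ 0.9029 -1.135  -0.0627] turn [0.0001 0.     0.1258]
```

```bash
python3 -m inch '[[[0.79,-0.995,-0.06],[0,0,0.126]],[[0.79,-0.995,-0.06],[0,0,0.126]],[[0.79,-0.995,-0.06],[0,0,0.126]],[[0.79,-0.995,-0.06],[0,0,0.126]],[[0.79,-0.995,-0.06],[0,0,0.126]]]'; python3 -c "
from h import *
to([0.50,0.055,0.25],-0.38)"
```

```text
time: 2.05
tcp_pos: [0.4467, -0.1466, 0.2423]
tool_rot: [3.141, -0.001, -0.278]
wrist_force: [0.8, 0.2, -0.6]
width: 0.0857
shift [-0.0139 -0.695  -0.0258] turn [ 0.0001 -0.0001  0.0162]
```

```bash
python3 -m inch '[[[-0.01,-0.64,-0.02],[0,0,0.01]],[[-0.01,-0.64,-0.02],[0,0,0.01]],[[-0.01,-0.64,-0.02],[0,0,0.01]],[[-0.01,-0.64,-0.02],[0,0,0.01]],[[-0.01,-0.64,-0.02],[0,0,0.01]]]'; python3 -m inch '[[[0,0,0],[0,0,0]],[[0,0,0],[0,0,0]]]'; python3 - <<'E'
from h import *
st()
p=snapshot("wrist")
for q in("gate_eye","gate_knob","knuckle_mid","rack"):
    for r in spot_point(p,q)[:4]:
        a,b=r["point"];print(q,round(r["conf"],2),np.round([a,b]),w(p,a,b))
import pickle;pickle.dump({k:p[k] for k in p},open("w2.pkl","wb"))
cv2.imwrite("pics/w2.png",cv2.resize(p["image"],(800,600)))
E
```

```text
time: 2.55
tcp_pos: [0.496, 0.0418, 0.2484]
tool_rot: [-3.14, -0.0, -0.329]
wrist_force: [-0.1, -1.5, 0.3]
width: 0.0854
time: 2.75
tcp_pos: [0.4951, 0.0377, 0.2479]
tool_rot: [3.141, 0.0, -0.335]
wrist_force: [1.0, -0.0, 0.3]
width: 0.0854
t 2.75 [0.4951 0.0377 0.2479] [ 3.141   0.0003 -0.335 ] F [ 0.952  -0.0245  0.2616] w 0.0854
gate_eye 0.56 [143. 176.] [0.5434 0.1054 0.0602]
gate_eye 0.16 [ 73. 504.] [ 0.4984 -0.2341  0.0413]
gate_knob 0.73 [143. 295.] [ 0.5125 -0.0056  0.1102]
rack 0.58 [135. 164.] [0.5556 0.1077 0.0812]
```

View pics/w2.png

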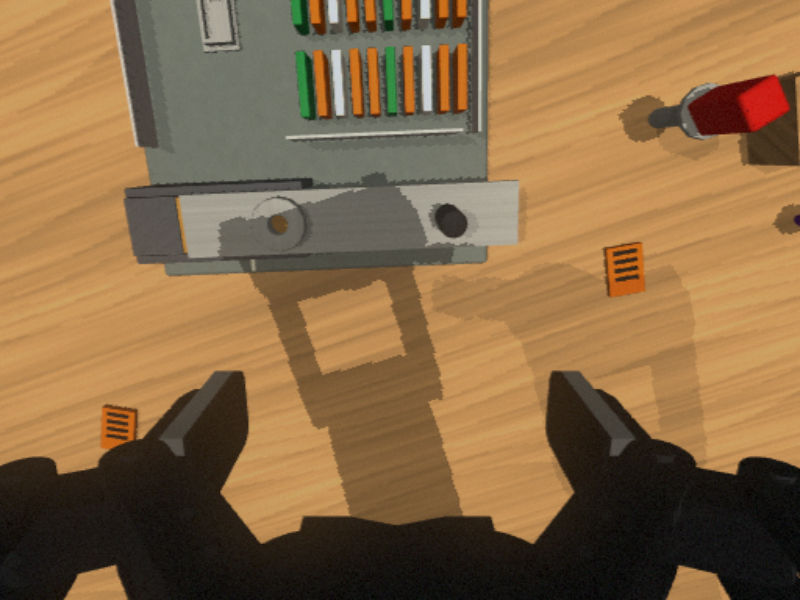

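The wrist view is sharp: eye mouth at (279,224), knob top at (452,222), white base line at (253,265), strap edges running almost level, and the larger red decoy at right.

```bash
python3 - <<'E'
from h import *
import pickle;p=pickle.load(open("w2.pkl","rb"))
f=lambda u,v,z:w(p,v*.64,u*.64,z)
eye=f(279,224,.082);k=f(452,221,.112);wl=f(253,265,.01)
ye=(eye-k)[:2];print(eye,k,np.linalg.norm(ye));
e1=f(183,196,.072);e2=f(518,182,.072);e3=f(183,256,.072);e4=f(518,244,.072)
for a,b in((e2,e1),(e4,e3),(k,eye)): 
    d=(b-a)[:2];print("edge dir",np.degrees(np.arctan2(d[1],d[0])),np.linalg.norm(d))
print("width",np.linalg.norm((e1-e3)[:2]))
print("wl",wl, w(p,265*.64,253*.64))
y=ye/np.linalg.norm(ye);print("white-eye along y",(wl-eye)[:2]@y, "x",(wl-eye)[:2]@[y[1],-y[0]],"yaw",np.arctan2(-y[0],y[1]))
E
```

```text
[0.5436 0.0972 0.082 ] [ 0.5153 -0.0014  0.112 ] 0.1025475207068775
edge dir 73.14440068879382 0.20802487164676275
edge dir 72.86832403120088 0.21479854675863566
edge dir 73.97756174987869 0.1025475207068775
width 0.03819157308486136
wl [0.5173 0.1474 0.01  ] [0.5174 0.1472 0.0106]
white-eye along y 0.04100299569354195 x -0.03910470031993374 yaw -0.2796443016620954
```

```bash
python3 -c "
from h import *
to([0.5145,-0.0005,0.082],-0.3)"
```

```text
shift [0.1039 0.1006 0.5535] turn [ 0.     -0.     -0.0055]
```

```bash
python3 -m inch '[[[0.1,0.1,0.1],[0,0,-0.0055]],[[0.104,0.1,0.2],[0,0,-0.0055]],[[0.104,0.1,0.34],[0,0,-0.0055]],[[0.104,0.1,0.45],[0,0,-0.0055]],[[0.104,0.1,0.553],[0,0,-0.0055]]]'; python3 -m inch '[[[0,0,0],[0,0,0]],[[0,0,0],[0,0,0]],[[0,0,0],[0,0,0]]]' -0.2 20; python3 -m inch '[[[0,0,0],[0,0,0]],[[0,0,0],[0,0,0]],[[0,0,0],[0,0,0]],[[0,0,0],[0,0,0]]]' -0.95 20
```

```text
time: 3.5
tcp_pos: [0.5141, 0.0002, 0.0804]
tool_rot: [3.141, 0.001, -0.299]
wrist_force: [-0.0, 0.7, -0.7]
width: 0.0853
time: 3.8
tcp_pos: [0.5164, 0.0004, 0.0846]
tool_rot: [-3.141, -0.004, -0.298]
wrist_force: [0.1, 0.8, 0.0]
width: 0.0441
time: 4.2
tcp_pos: [0.5161, 0.0003, 0.0843]
tool_rot: [3.141, -0.003, -0.298]
wrist_force: [-1.3, -1.7, 6.8]
width: 0.0153
```

Knob gripped at 15 mm. Sliding the gate 40 mm along rack +y, which is tool -y.

```bash
python3 -m inch '[[[0,-0.03,0],[0,0,0]],[[0,-0.06,0],[0,0,0]],[[0,-0.09,0],[0,0,0]],[[0,-0.115,0],[0,0,0]],[[0,-0.1333,0],[0,0,0]]]'; python3 -m inch '[[[0,0,0],[0,0,0]],[[0,0,0],[0,0,0]],[[0,0,0],[0,0,0]]]'; python3 -m inch '[[[0,0,0],[0,0,0]],[[0,0,0],[0,0,0]],[[0,0,0],[0,0,0]],[[0,0,0],[0,0,0]]]' 0.6;  python3 -m inch '[[[0,0,-0.12],[0,0,0]],[[0,0,-0.25],[0,0,0]],[[0,0.0,-0.4],[0,0,0]],[[-0.08,-0.15,-0.5],[0,0,0]],[[-0.08,-0.25,-0.5],[0,0,0]]]'; python3 -m inch '[[[0,0,0],[0,0,0]],[[0,0,0],[0,0,0]]]'; python3 - <<'E'
from h import *
st()
p=snapshot("wrist")
for q in("gate_eye","gate_knob","knuckle_mid"):
    for r in spot_point(p,q)[:3]:
        a,b=r["point"];print(q,round(r["conf"],2),np.round([a,b]),w(p,a,b))
import pickle;pickle.dump({k:p[k] for k in p},open("w3.pkl","wb"))
cv2.imwrite("pics/w3.png",cv2.resize(p["image"],(800,600),interpolation=cv2.INTER_CUBIC))
E
```

```text
time: 4.7
tcp_pos: [0.5278, 0.039, 0.0844]
tool_rot: [3.141, -0.003, -0.298]
wrist_force: [-1.5, -0.4, 7.6]
width: 0.0152
time: 5.0
tcp_pos: [0.528, 0.0397, 0.0844]
tool_rot: [-3.139, -0.003, -0.298]
wrist_force: [0.3, 3.1, 6.7]
width: 0.0155
time: 5.4
tcp_pos: [0.5261, 0.039, 0.0818]
tool_rot: [3.141, 0.001, -0.298]
wrist_force: [0.1, -0.5, 0.0]
width: 0.0686
time: 5.9
tcp_pos: [0.5271, 0.1185, 0.2376]
tool_rot: [-3.138, -0.008, -0.3]
wrist_force: [1.7, -0.4, -0.5]
width: 0.0683
time: 6.1
tcp_pos: [0.5253, 0.1182, 0.2319]
tool_rot: [3.141, 0.0, -0.296]
wrist_force: [-0.1, -0.4, -0.4]
width: 0.0683
t 6.10 [0.5253 0.1182 0.2319] [ 3.141   0.0003 -0.2964] F [-0.1426 -0.3717 -0.4066] w 0.0683
gate_eye 0.59 [150. 219.] [0.5539 0.1452 0.0602]
gate_knob 0.92 [150. 346.] [0.5902 0.0991 0.3733]
```

View pics/w3.png

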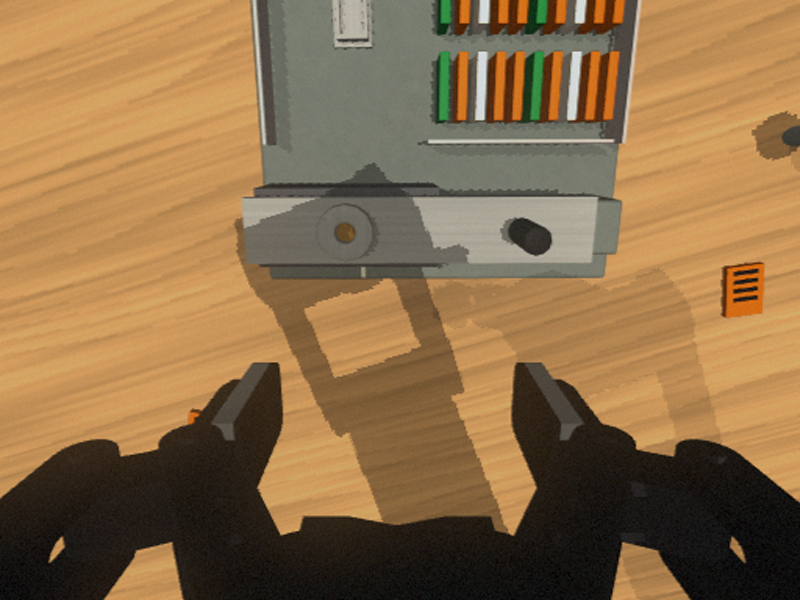

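The gate has moved: eye mouth at (345,232), white base line at (363,272), knob top at (535,236).

```bash
python3 - <<'E'
from h import *
import pickle;p=pickle.load(open("w3.pkl","rb"))
f=lambda u,v,z:w(p,v*.64,u*.64,z)
eye=f(345,232,.082);k=f(536,237,.112);wl=f(363,272,.01)
a=f(243,197,.072);b=f(598,197,.072);c=f(243,263,.072);e=f(598,263,.072)
for s,t in((b,a),(e,c),(k,eye),(f(442,190,.06),f(255,190,.06))):
    d=(t-s)[:2];print(np.degrees(np.arctan2(d[1],d[0])),np.linalg.norm(d))
th=np.radians(73);y=np.array([np.cos(th),np.sin(th)])
print(eye,k,wl,"eye rel line",(eye-wl)[:2]@y,(eye-wl)[:2]@[y[1],-y[0]])
print("cheek ends (post y -?)",[(f(u,190,.06)-wl)[:2]@y for u in(255,442)])
E
```

```text
73.0083330307701 0.20991475904772416
73.00078796669749 0.21743720005734743
74.05731707772496 0.10305428454473263
73.00910275857169 0.11452554268241887
[0.5569 0.1403 0.082 ] [0.5285 0.0412 0.112 ] [0.5165 0.1472 0.01  ] eye rel line 0.00521785394744424 0.04065370243097024
cheek ends (post y -?) [np.float64(0.06186530191991174), np.float64(-0.05266023931715672)]
```

Gate is at about +1 to +5 mm, inside ±18. Now the pin.

```bash
python3 -c "
from h import *
to([0.46,-0.24,0.25],-0.3)"
```

```text
shift [ 0.1431  1.2008 -0.062 ] turn [0.0001 0.0002 0.0001]
```

```bash
python3 -m inch '[[[0.1,0.8,-0.04],[0,0,0]],[[0.1,0.8,-0.04],[0,0,0]],[[0.1,0.8,-0.04],[0,0,0]],[[0.1,0.8,-0.04],[0,0,0]],[[0.1,0.8,-0.04],[0,0,0]]]'; python3 -m inch '[[[0.03,0.2,-0.02],[0,0,0]],[[0.04,0.4,-0.02],[0,0,0]],[[0.04,0.4,-0.02],[0,0,0]],[[0.04,0.4,-0.02],[0,0,0]],[[0.04,0.4,-0.02],[0,0,0]]]' 1; python3 - <<'E'
from h import *
st()
p=snapshot("wrist")
for q in("pin","stand"):
    for r in spot_point(p,q)[:5]:
        a,b=r["point"];print(q,round(r["conf"],2),np.round([a,b]),w(p,a,b))
import pickle;pickle.dump({k:p[k] for k in p},open("w4.pkl","wb"))
cv2.imwrite("pics/w4.png",cv2.resize(p["image"],(800,600),interpolation=cv2.INTER_CUBIC))
E
```

```text
time: 6.8
tcp_pos: [0.4825, -0.1233, 0.244]
tool_rot: [3.141, 0.0, -0.3]
wrist_force: [0.9, 0.5, -0.0]
width: 0.0683
time: 7.3
tcp_pos: [0.4594, -0.239, 0.2496]
tool_rot: [-3.141, 0.001, -0.3]
wrist_force: [0.2, -0.7, -0.3]
width: 0.0855
t 7.30 [ 0.4594 -0.239   0.2496] [-3.1407  0.0009 -0.2999] F [ 0.2133 -0.6952 -0.2505] w 0.0855
pin 0.89 [188. 285.] [ 0.4228 -0.2629  0.0472]
pin 0.81 [124. 263.] [ 0.4992 -0.2601  0.0867]
pin 0.67 [150. 332.] [ 0.4477 -0.3228  0.0455]
pin 0.59 [119. 185.] [ 0.5253 -0.1869  0.0629]
stand 0.58 [123. 265.] [ 0.5    -0.2617  0.0817]
```

View pics/w4.png

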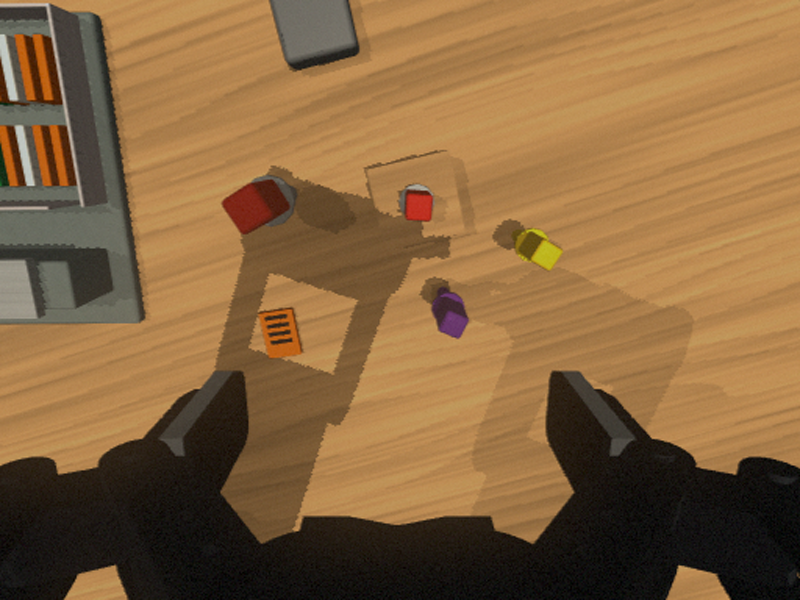

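The pin handle's top is at (418,207), seen squarely on the stand. Red decoy is at (255,205), yellow at (540,250), purple at (450,315). Fitting the top face and the neighbours now.

```bash
python3 - <<'E'
from h import *
import pickle;p=pickle.load(open("w4.pkl","rb"))
I=p["image"].astype(int);Z=p["range_z"]
rows,cols=np.mgrid[0:384,0:512]
K=p["camera_matrix"];d=np.stack([cols,rows,0*cols+1],-1)@np.linalg.inv(K).T
X=(d*Z[...,None]-p["t"])@p["R"]
B,G,Rr=I[...,0],I[...,1],I[...,2]
red=(Rr>100)&(G<60)&(B<60)
n,l,s,c=cv2.connectedComponentsWithStats(red.astype(np.uint8))
for i in range(1,n):
    if s[i,4]>60:
        m=l==i;zt=np.percentile(X[m][:,2],90);print("red",c[i],s[i,4],"ztop",zt)
        mt=m&(X[...,2]>zt-.004);P=X[mt]
        r=cv2.minAreaRect((P[:,:2]*1000).astype(np.float32));print("  rect mm",r,"mean",P.mean(0))
for nme,mk in(("yel",(Rr>130)&(G>130)&(B<60)),("pur",(B>80)&(G<60)&(Rr<110))):
    n,l,s,c=cv2.connectedComponentsWithStats(mk.astype(np.uint8));i=1+np.argmax(s[1:,4]);P=X[l==i];zt=np.percentile(P[:,2],90);P=P[P[:,2]>zt-.006];print(nme,s[i,4],P.mean(0),np.ptp(P,axis=0))
cv2.imwrite("pics/w4c.png",cv2.resize(p["image"][85:235,215:375],(800,750))[:600],)
E
```

```text
red [157.555  133.0481] 582 ztop 0.11546626713585144
  rect mm ((527.0970458984375, -208.79437255859375), (21.8118839263916, 97.24030303955078), 9.41219425201416) mean [ 0.5211 -0.1719  0.1154]
red [267.5379 132.1336] 277 ztop 0.08971922976917023
  rect mm ((502.7003173828125, -263.5445251464844), (17.04966926574707, 40.91020202636719), 80.41824340820312) mean [ 0.4915 -0.2617  0.0898]
yel 289 [ 0.4386 -0.3297  0.0828] [0.0188 0.0189 0.0036]
pur 170 [ 0.4122 -0.2618  0.0846] [0.1215 0.0182 0.3101]
```

View pics/w4c.png

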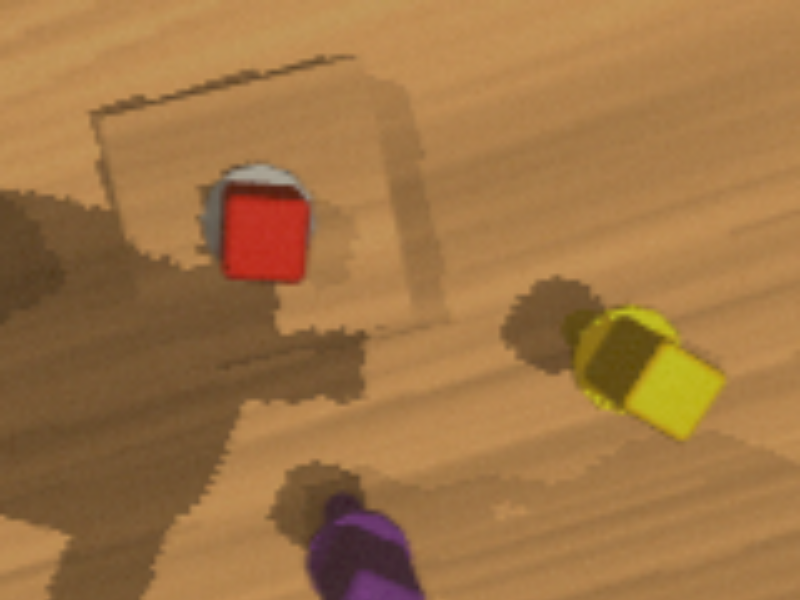

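```bash
python3 - <<'E'
from h import *
import pickle;p=pickle.load(open("w4.pkl","rb"))
f=lambda u,v,z:w(p,85+v/5-.4,215+u/5-.4,z)
c=[f(u,v,.0895) for u,v in((228,192),(310,200),(304,283),(223,278))]
for i in range(4):
    d=(c[(i+1)%4]-c[i])[:2];print(np.linalg.norm(d),np.degrees(np.arctan2(d[1],d[0])))
m=sum(c)/4;print("pin",m)
s=[f(u,v,.05) for u,v in((92,113),(352,57),(448,320))];print("stand",s,(s[0]+s[2])/2)
to([m[0],m[1],.14]);
E
```

```text
0.015216040931593091 -112.65994161226568
0.015315067567193376 159.7013509048811
0.01519350701224035 69.29596195901158
0.015834482892900396 -20.262486049333322
pin [ 0.4912 -0.2619  0.0895]
stand [array([ 0.5221, -0.2354,  0.05  ]), array([ 0.5169, -0.2895,  0.05  ]), array([ 0.459 , -0.2944,  0.05  ])] [ 0.4905 -0.2649  0.05  ]
shift [0.1229 0.0471 0.3664]
```

```bash
python3 -m inch '[[[0.123,0.047,0.1],[0,0,0.011]],[[0.123,0.047,0.22],[0,0,0.011]],[[0.123,0.047,0.33],[0,0,0.011]],[[0.123,0.047,0.366],[0,0,0.011]],[[0.123,0.047,0.366],[0,0,0.011]]]' -0.15; python3 -c "
from h import *
st();to([.4912,-.2624,.0555],-.37)
p=snapshot('wrist');cv2.imwrite('pics/w5.png',p['image'])"
```

```text
time: 7.95
tcp_pos: [0.4903, -0.2613, 0.1384]
tool_rot: [-3.14, 0.004, -0.366]
wrist_force: [-0.3, -0.5, -0.2]
width: 0.0364
t 7.95 [ 0.4903 -0.2613  0.1384] [-3.1404  0.0041 -0.3656] F [-0.3053 -0.5126 -0.151 ] w 0.0364
shift [0.0052 0.0027 0.2762] turn [-0.0002  0.0007  0.0007]
```

View pics/w5.png

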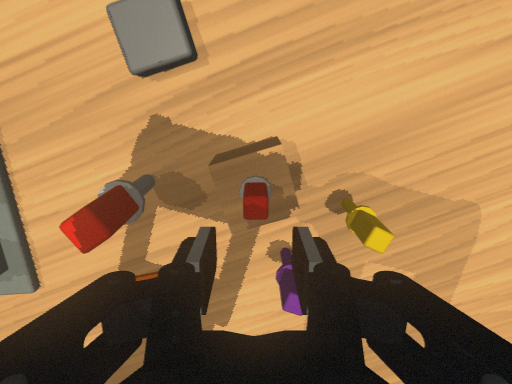

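The pin at (256,205) is centred between the fingers (pads at 205 and 300) and square to them. Descending and gripping.

```bash
python3 -m inch '[[[0.004,0.003,0.08],[0,0,0]],[[0.004,0.003,0.16],[0,0,0]],[[0.004,0.003,0.22],[0,0,0]],[[0.004,0.003,0.26],[0,0,0]],[[0.004,0.003,0.276],[0,0,0]]]'; python3 -m inch '[[[0,0,0],[0,0,0]],[[0,0,0],[0,0,0]],[[0,0,0],[0,0,0]],[[0,0,0],[0,0,0]]]' -0.9 60; python3 -m inch '[[[0,0,0],[0,0,0]],[[0,0,0],[0,0,0]]]';python3 -m inch '[[[0,0,-0.08],[0,0,0]],[[0,0,-0.17],[0,0,0]],[[0,0,-0.3],[0,0,0]],[[0,0,-0.4],[0,0,0]],[[0,0,-0.45],[0,0,0]]]'; python3 -m inch '[[[0,0,0],[0,0,0]],[[0,0,0],[0,0,0]],[[0,0,0],[0,0,0]]]'; python3 -c "
from h import *
st();to([.5569,.1403,.2],-.297)
p=snapshot('wrist');cv2.imwrite('pics/w6.png',p['image'])"
```

```text
time: 8.5
tcp_pos: [0.4925, -0.2645, 0.0583]
tool_rot: [3.141, -0.001, -0.367]
wrist_force: [-0.9, 0.1, 0.6]
width: 0.0363
time: 8.9
tcp_pos: [0.4928, -0.2648, 0.059]
tool_rot: [3.141, -0.002, -0.367]
wrist_force: [-1.1, 1.5, 3.4]
width: 0.015
time: 9.1
tcp_pos: [0.4928, -0.2648, 0.059]
tool_rot: [3.141, -0.002, -0.367]
wrist_force: [-1.1, 1.5, 6.1]
width: 0.0147
time: 9.6
tcp_pos: [0.4929, -0.265, 0.1957]
tool_rot: [3.14, -0.004, -0.367]
wrist_force: [-0.1, -0.0, -1.1]
width: 0.0151
time: 9.9
tcp_pos: [0.4907, -0.2635, 0.1897]
tool_rot: [-3.14, 0.004, -0.367]
wrist_force: [-0.6, 0.5, -1.7]
width: 0.0152
t 9.90 [ 0.4907 -0.2635  0.1897] [-3.1405  0.0044 -0.3671] F [-0.5958  0.5246 -1.7165] w 0.0152
shift [-0.2773 -1.3354 -0.0317] turn [-0.0002  0.0007 -0.0112]
```

View pics/w6.png

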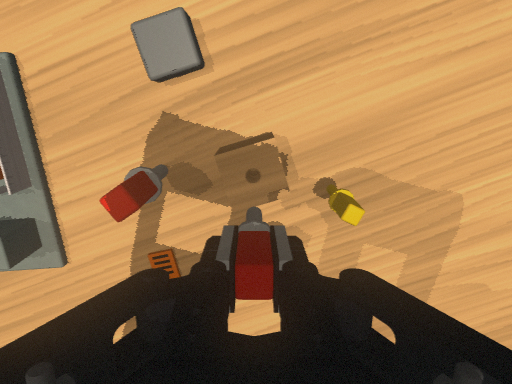

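The pin is held upright (shank visible at 254,215) and the stand hole at (253,176) is empty. Carrying it over the eye.

```bash
python3 -m inch '[[[-0.18,-0.87,-0.05],[0,0,-0.011]],[[-0.18,-0.87,-0.05],[0,0,-0.011]],[[-0.18,-0.87,-0.05],[0,0,-0.011]],[[-0.18,-0.87,-0.05],[0,0,-0.011]],[[-0.18,-0.87,-0.05],[0,0,-0.011]]]'; python3 -c "
from h import *
to([.5565,.1390,.16],-.297)"
```

```text
time: 10.45
tcp_pos: [0.5317, -0.016, 0.2051]
tool_rot: [3.141, 0.002, -0.298]
wrist_force: [0.7, -0.6, -1.2]
width: 0.0151
shift [-0.0725 -0.5181  0.1502] turn [ 0.      0.0004 -0.0002]
```

```bash
python3 -m inch '[[[-0.02,-0.15,0],[0,0,0]],[[-0.05,-0.3,0],[0,0,0]],[[-0.07,-0.44,0.02],[0,0,0]],[[-0.072,-0.518,0.1],[0,0,0]],[[-0.072,-0.518,0.145],[0,0,0]]]';python3 -m inch '[[[0,0,0],[0,0,0]],[[0,0,0],[0,0,0]],[[0,0,0],[0,0,0]]]'; python3 - <<'E'
from h import *
o=st()
p=snapshot('wrist')
tip=o["tcp_pos"]-[0,0,.0535]
print("tip px",px(p,tip),"eye px exp",px(p,np.array([.5569,.1403,.082])))
for r in spot_point(p,"gate_eye")[:2]+spot_point(p,"pin")[:3]: print(r)
import pickle;pickle.dump({k:p[k] for k in p},open("w7.pkl","wb"))
cv2.imwrite('pics/w7.png',cv2.resize(p['image'][100:300,150:400],(750,600),interpolation=cv2.INTER_CUBIC))
E
```

```text
time: 10.95
tcp_pos: [0.5561, 0.1395, 0.1598]
tool_rot: [3.141, 0.004, -0.294]
wrist_force: [-0.1, -0.7, -1.3]
width: 0.0153
time: 11.25
tcp_pos: [0.5579, 0.1359, 0.1639]
tool_rot: [-3.141, -0.001, -0.3]
wrist_force: [-0.2, -0.4, -0.7]
width: 0.0151
t 11.25 [0.5579 0.1359 0.1639] [-3.1413 -0.0012 -0.2996] F [-0.2018 -0.3617 -0.7023] w 0.0151
tip px [254.5183 208.0567] eye px exp [249.0222 198.2226]
{'point': [199.2, 247.2], 'conf': 0.9}
{'point': [211.7, 250.5], 'conf': 0.56}
```

View pics/w7.png

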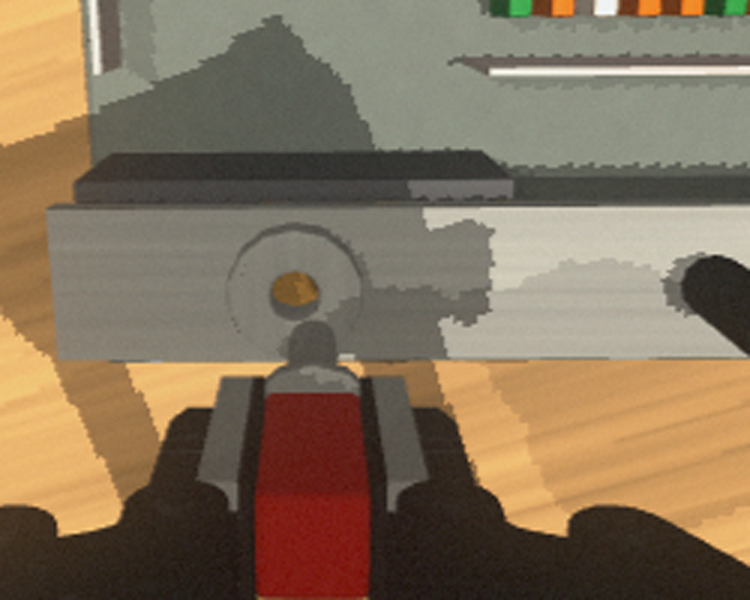

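The view shows the pin tip at about (313,330) in the crop, just short of the eye mouth at (296,288). Through the eye I see only brass and no dark hole, so the lower hole is off to one side.

```bash
python3 - <<'E'
from h import *
import pickle;p=pickle.load(open("w7.pkl","rb"))
e=w(p,195.7,248.3,.082);t=w(p,209,254,.1639-.0535)
print("eye",e,"tip",t, get_obs()["tcp_pos"])
to([e[0],e[1],.1639]); to([.5579+e[0]-t[0],.1359+e[1]-t[1],.1639])
c=p["image"][183:212,236:262];cv2.imwrite("pics/eye.png",cv2.resize(c,None,fx=20,fy=20,interpolation=cv2.INTER_NEAREST))
for r in range(192,203): print(r,[tuple(x) for x in p["image"][r,240:257].tolist()])
E
```

```text
eye [0.5589 0.1402 0.082 ] tip [0.5574 0.1364 0.1104] [0.558  0.1362 0.1643]
shift [-0.0013 -0.0137  0.0014] 
shift [ 0.0008 -0.0126  0.0014] 
192 [(112, 124, 127), (107, 118, 122), (92, 101, 104), (66, 86, 98), (50, 88, 116), (48, 89, 120), (48, 86, 121), (48, 88, 119), (46, 86, 118), (45, 86, 117), (46, 98, 136), (50, 97, 132), (42, 82, 109), (67, 84, 95), (100, 113, 115), (106, 118, 120), (112, 123, 128)]
193 [(106, 119, 121), (87, 103, 110), (51, 89, 115), (37, 82, 113), (47, 88, 119), (50, 88, 121), (47, 88, 120), (44, 87, 121), (49, 90, 119), (44, 87, 118), (46, 88, 121), (49, 98, 132), (49, 93, 130), (43, 76, 99), (61, 83, 96), (99, 114, 117), (112, 123, 127)]
194 [(94, 103, 106), (60, 86, 105), (48, 87, 119), (45, 89, 122), (42, 85, 116), (48, 90, 120), (47, 89, 120), (43, 83, 116), (52, 103, 141), (48, 101, 143), (49, 103, 143), (52, 99, 138), (46, 94, 127), (42, 81, 109), (42, 70, 95), (87, 97, 107), (108, 118, 122)]
195 [(83, 101, 107), (50, 87, 114), (40, 84, 116), (44, 87, 117), (46, 85, 117), (46, 86, 117), (48, 88, 119), (46, 88, 118), (45, 87, 119), (50, 100, 139), (5
[... 1209 characters left out ...]
 105), (47, 87, 119), (41, 88, 119), (46, 88, 122), (50, 91, 124), (43, 89, 123), (45, 89, 122), (52, 105, 144), (50, 107, 147), (50, 96, 131), (58, 87, 108), (66, 85, 98), (76, 86, 91), (89, 97, 100)]
201 [(84, 90, 94), (71, 77, 83), (71, 78, 81), (72, 79, 84), (70, 79, 85), (69, 83, 92), (59, 88, 110), (54, 90, 116), (48, 89, 121), (47, 91, 124), (52, 90, 116), (59, 87, 106), (67, 86, 98), (71, 81, 85), (80, 87, 90), (78, 86, 90), (97, 107, 109)]
202 [(99, 107, 112), (80, 86, 90), (72, 79, 84), (73, 80, 80), (71, 76, 82), (75, 83, 85), (74, 82, 82), (73, 83, 86), (77, 81, 85), (72, 78, 83), (75, 82, 86), (73, 82, 84), (72, 81, 83), (78, 87, 89), (78, 85, 89), (72, 80, 83), (109, 120, 123)]
```

View pics/eye.png

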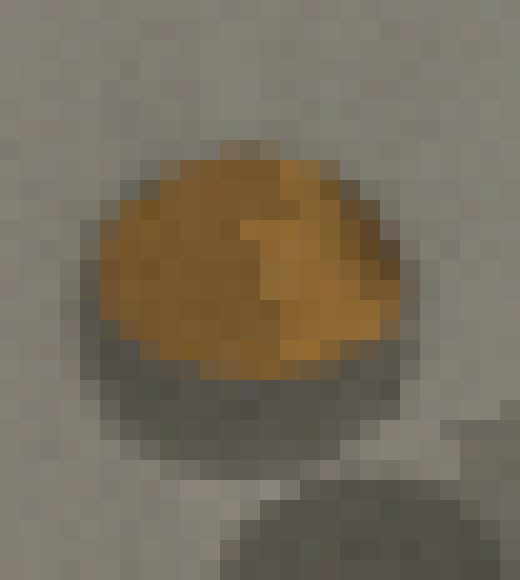

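```bash
python3 -m inch '[[[0,-0.013,0.02],[0,0,0]],[[0,-0.013,0.05],[0,0,0]],[[0,-0.013,0.08],[0,0,0]],[[0,-0.013,0.1],[0,0,0]],[[0,-0.013,0.11],[0,0,0]]]';python3 -m inch '[[[0,0,0.005],[0,0,0]],[[0,0,0.01],[0,0,0]],[[0,0,0.015],[0,0,0]]]'; python3 -c "
from h import *
st()
p=snapshot('wrist');cv2.imwrite('pics/w8.png',cv2.resize(p['image'][100:300,150:400],(750,600)))"
```

```text
time: 11.9
tcp_pos: [0.5579, 0.1405, 0.1286]
tool_rot: [3.141, 0.002, -0.298]
wrist_force: [-0.0, 0.3, -0.8]
width: 0.0153
time: 12.2
tcp_pos: [0.5588, 0.1407, 0.1259]
tool_rot: [-3.141, -0.001, -0.298]
wrist_force: [-0.4, 0.9, -0.7]
width: 0.0147
t 12.20 [0.5588 0.1407 0.1259] [-3.1413 -0.0006 -0.2979] F [-0.4426  0.9072 -0.695 ] w 0.0147
```

View pics/w8.png

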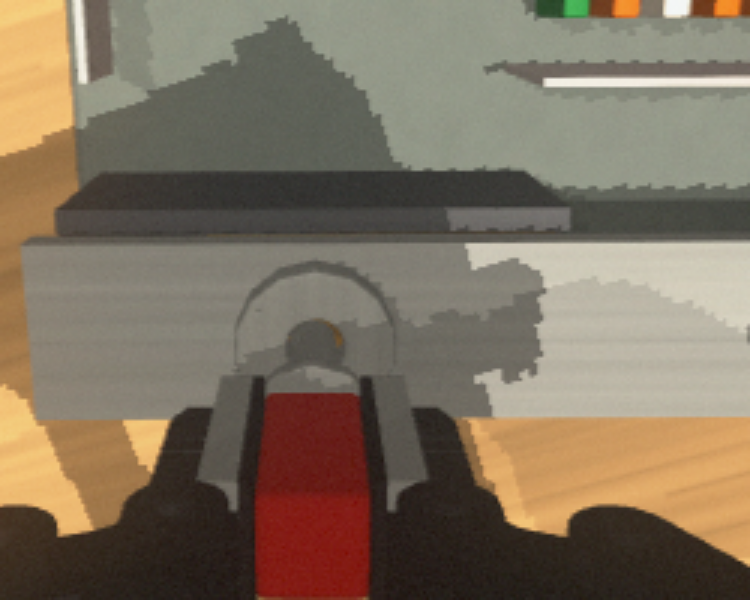

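The pin tip is inside the eye mouth at (315,345), with brass still showing on the -y side. Lowering gently to feel for the knuckle.

```bash
python3 -m inch '[[[0,0,0.006],[0,0,0]],[[0,0,0.012],[0,0,0]],[[0,0,0.018],[0,0,0]],[[0,0,0.024],[0,0,0]],[[0,0,0.028],[0,0,0]]]';python3 -m inch '[[[0,0,0.003],[0,0,0]],[[0,0,0.006],[0,0,0]],[[0,0,0.006],[0,0,0]]]'
```

```text
time: 12.75
tcp_pos: [0.5584, 0.1406, 0.1169]
tool_rot: [3.141, 0.0, -0.298]
wrist_force: [0.7, -0.3, -1.0]
width: 0.0152
time: 13.05
tcp_pos: [0.5585, 0.1406, 0.1152]
tool_rot: [3.141, 0.0, -0.298]
wrist_force: [1.5, -0.6, -0.3]
width: 0.0151
```

```bash
python3 -m inch '[[[0,0,0.003],[0,0,0]],[[0,0,0.006],[0,0,0]],[[0,0,0.007],[0,0,0]],[[0,0,0.007],[0,0,0]]]';python3 -m inch '[[[0,0,0.003],[0,0,0]],[[0,0,0.005],[0,0,0]],[[0,0,0.005],[0,0,0]]]'
```

```text
time: 13.45
tcp_pos: [0.5588, 0.1407, 0.1138]
tool_rot: [-3.141, -0.001, -0.298]
wrist_force: [-0.6, -0.1, 2.6]
width: 0.0148
time: 13.75
tcp_pos: [0.5589, 0.1407, 0.1124]
tool_rot: [-3.141, -0.001, -0.298]
wrist_force: [-1.4, 0.7, 5.0]
width: 0.015
```

Contact at about 5.8 N net, so the tip is on the knuckle. The pin is near rack y ≈ +5 mm, so I'll search toward -y (tool +y) in 2 mm steps, watching the force.

```bash
python3 -m inch '[[[0,0.003,0],[0,0,0]],[[0,0.007,0],[0,0,0]],[[0,0.007,0],[0,0,0]],[[0,0.007,0],[0,0,0]]]';python3 -m inch '[[[0,0.003,0],[0,0,0]],[[0,0.007,0],[0,0,0]],[[0,0.007,0],[0,0,0]],[[0,0.007,0],[0,0,0]]]'
```

```text
time: 14.15
tcp_pos: [0.5585, 0.1391, 0.1123]
tool_rot: [-3.14, -0.001, -0.298]
wrist_force: [0.6, 2.6, 4.9]
width: 0.0153
time: 14.55
tcp_pos: [0.558, 0.1373, 0.1124]
tool_rot: [-3.139, -0.001, -0.298]
wrist_force: [1.4, 5.2, 6.2]
width: 0.015
```

```bash
python3 -m inch '[[[0,0.003,0],[0,0,0]],[[0,0.007,0],[0,0,0]],[[0,0.007,0],[0,0,0]],[[0,0.007,0],[0,0,0]]]';python3 -m inch '[[[0,0.003,0],[0,0,0]],[[0,0.007,0],[0,0,0]],[[0,0.007,0],[0,0,0]],[[0,0.007,0],[0,0,0]]]'
```

```text
time: 14.95
tcp_pos: [0.5574, 0.1352, 0.1124]
tool_rot: [-3.14, -0.001, -0.298]
wrist_force: [0.8, 4.4, 5.5]
width: 0.015
time: 15.35
tcp_pos: [0.5557, 0.1321, 0.1109]
tool_rot: [3.14, 0.0, -0.298]
wrist_force: [1.4, 1.6, -0.4]
width: 0.0148
```

The force vanished and z dropped, so the tip has found the hole's edge. Moving 1.2 mm more, then down gently.

```bash
python3 -m inch '[[[0,0.004,0],[0,0,0]],[[0,0.004,0.003],[0,0,0]],[[0,0.004,0.006],[0,0,0]],[[0,0.004,0.008],[0,0,0]],[[0,0.004,0.008],[0,0,0]]]'
```

```text
time: 15.85
tcp_pos: [0.5554, 0.1313, 0.109]
tool_rot: [3.141, 0.001, -0.298]
wrist_force: [1.5, 0.2, -1.4]
width: 0.0149
```

```bash
python3 -m inch '[[[0,0,0.003],[0,0,0]],[[0,0,0.006],[0,0,0]],[[0,0,0.009],[0,0,0]],[[0,0,0.01],[0,0,0]]]';python3 -m inch '[[[0,0,0.003],[0,0,0]],[[0,0,0.006],[0,0,0]],[[0,0,0.009],[0,0,0]],[[0,0,0.01],[0,0,0]]]'
```

```text
time: 16.25
tcp_pos: [0.5554, 0.1314, 0.1061]
tool_rot: [3.141, 0.001, -0.298]
wrist_force: [-0.2, -0.4, -0.8]
width: 0.015
time: 16.65
tcp_pos: [0.5555, 0.1314, 0.1031]
tool_rot: [3.141, 0.0, -0.298]
wrist_force: [0.6, 0.6, -1.7]
width: 0.0148
```

No force at about 50 mm tip height, so the pin is in the hole. Continuing to just above home.

```bash
python3 -m inch '[[[0,0,0.005],[0,0,0]],[[0,0,0.01],[0,0,0]],[[0,0,0.015],[0,0,0]],[[0,0,0.02],[0,0,0]],[[0,0,0.02],[0,0,0]]]';python3 -m inch '[[[0,0,0.004],[0,0,0]],[[0,0,0.008],[0,0,0]],[[0,0,0.012],[0,0,0]],[[0,0,0.016],[0,0,0]],[[0,0,0.016],[0,0,0]]]'
```

```text
time: 17.15
tcp_pos: [0.5555, 0.1314, 0.097]
tool_rot: [3.141, 0.001, -0.298]
wrist_force: [-0.2, 0.2, -1.6]
width: 0.0154
time: 17.65
tcp_pos: [0.5556, 0.1315, 0.0923]
tool_rot: [3.141, 0.0, -0.298]
wrist_force: [-0.1, 0.4, -1.0]
width: 0.0151
```

```bash
python3 -m inch '[[[0,0,0.002],[0,0,0]],[[0,0,0.004],[0,0,0]],[[0,0,0.005],[0,0,0]],[[0,0,0.005],[0,0,0]]]';python3 -m inch '[[[0,0,0.001],[0,0,0]],[[0,0,0.002],[0,0,0]],[[0,0,0.002],[0,0,0]]]'
```

```text
time: 18.05
tcp_pos: [0.5557, 0.1315, 0.0911]
tool_rot: [3.142, 0.0, -0.298]
wrist_force: [-0.3, 0.4, -0.7]
width: 0.0149
time: 18.35
tcp_pos: [0.5558, 0.1315, 0.091]
tool_rot: [3.142, -0.0, -0.298]
wrist_force: [-2.0, -0.0, 3.3]
width: 0.0149
```

The collar is touching at the expected height (force +4 N). Releasing and lifting clear.

```bash
python3 -m inch '[[[0,0,0],[0,0,0]],[[0,0,0],[0,0,0]],[[0,0,0],[0,0,0]],[[0,0,0],[0,0,0]]]' 0.1; python3 -m inch '[[[0,0,-0.06],[0,0,0]],[[0,0,-0.15],[0,0,0]],[[0,0,-0.28],[0,0,0]],[[-0.1,0,-0.4],[0,0,0]],[[-0.13,0,-0.45],[0,0,0]]]';python3 -m inch '[[[0,0,0],[0,0,0]],[[0,0,0],[0,0,0]],[[0,0,0],[0,0,0]]]'; python3 - <<'E'
from h import *
st()
p=snapshot('wrist')
# handle top must lie at .122
I=p["image"].astype(int);red=((I[...,2]>90)&(I[...,1]<60)&(I[...,0]<60)).astype(np.uint8)
n,l,s,c=cv2.connectedComponentsWithStats(red)
for i in range(1,n):
    if s[i,4]>60:
        X=np.array([w(p,a,b) for a,b in np.argwhere(l==i)]);zt=np.percentile(X[:,2],90);T=X[X[:,2]>zt-.004];print(c[i],s[i,4],"ztop",zt,np.median(T,axis=0))
cv2.imwrite('pics/w9.png',cv2.resize(p['image'],(800,600)))
E
```

```text
time: 18.75
tcp_pos: [0.5557, 0.1315, 0.0904]
tool_rot: [-3.142, 0.0, -0.298]
wrist_force: [1.0, -1.2, -1.0]
width: 0.047
time: 19.25
tcp_pos: [0.5189, 0.1436, 0.2298]
tool_rot: [-3.139, -0.005, -0.297]
wrist_force: [0.6, -0.0, -0.3]
width: 0.0472
time: 19.55
tcp_pos: [0.5178, 0.1425, 0.2228]
tool_rot: [3.14, 0.004, -0.298]
wrist_force: [0.0, -0.3, 0.0]
width: 0.0469
t 19.55 [0.5178 0.1425 0.2228] [ 3.1398  0.0036 -0.2983] F [ 0.0452 -0.3163  0.024 ] w 0.0469
[411.6892  41.3378] 74 ztop 0.038393135294435096 [ 0.5823 -0.0339  0.0371]
[252.8583 137.8521] 480 ztop 0.12166636578599105 [0.5542 0.1326 0.1208]
```

```bash
python3 -c "
from h import *
print(sign_off())"
```

```text
the job is handed in; nothing more can be done
None
```

The hinge pin is home in the hinge and released, and I handed the job in at about 19.6 s of the 72 s allowed. No verdict was reported.

**Gate:** I slid it by its knob about 40 mm. The eye then stood roughly +1 to +5 mm from the white line. My two estimates, one from the arm's travel and one from the image, differed by 4 mm.

**Pin:** I took the small red-handled pin from the stand and lowered it through the eye until it rested on the lower knuckle. I then slid it towards -y in 2 mm steps, with the gate following, until the contact force vanished at the hole. Reported vertical contact stayed at about 6–7 N. It went down without force until the collar touched at about 4 N, and I let go.

**Last checks:**
- **Seating:** the handle top measured 121.7 mm above the shelf, against 122 mm when fully home.
- **Position:** the pin is at about rack y = -4 mm.
- **Robot:** the gripper is open and clear above the rack, and the wrist force is near zero.
- **Not checked:** the last picture could not be viewed because the 12-picture limit was reached, so the end state rests on depth and force readings. I did not re-measure the bystanders at the end; no unexpected contact force showed in the readings.

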